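# Back off the lead winder to its loading mark

### The job

Make the larger of the two lead winders on the test bench ready for loading. Its holding pawl keeps the toothed wheel from turning back: throw the pawl's ball-ended lever right over so that the pawl is lifted out of the teeth and stays up, then turn the wheel backwards (clockwise seen from above) by its crank knob until the knob stands in line with the pointed index block on the base. Leave the pawl up, and do not touch the smaller winder.

Things in the scene. Friction and masses are not known exactly. Their poses are not given: they have to be found in the camera images.
- winder: Larger winder, fixed: round base 240 mm across; flat toothed wheel (180 mm across, top 46 mm up, teeth to 56 mm) on an upright axis. Origin on that axis at bench level, z up. In its frame the pawl's hinge is at (75, 78, 64) mm, along y, the pawl lying from it to -x into the teeth. Pawl down: locked against turning clockwise. Wheel drag 1 N at the knob, stays where left, can turn back 183 degrees.
- pawl_ball (a point): Centre of the 30 mm steel ball on the pawl's thin upright lever, 75 mm from the hinge. Start: pawl down, ball 132 mm up, 32 mm to winder -x of the hinge. Moved along winder +x (1 N) it lifts the pawl; once past upright it falls over by its own weight to a stop 43 mm to the +x side, 125 mm up, and stays, pawl clear. Let go before upright, it falls back.
- crank_knob (a point): Centre, half-way up, of the black upright crank knob on the larger winder's wheel: round, free-spinning, 24 mm across, 53 mm tall (52 to 105 mm above the bench, centre 79 mm up), 55 mm from the wheel's axis. Apart from the pawl with its bracket and lever, nothing round it is higher than 58 mm.
- load_mark (a point): Where the crank knob's centre must stand: 55 mm from the wheel's axis, 79 mm up, in line with the pointed aluminium index block on the edge of the larger base (24 mm wide, 54 mm high, its point 93 mm from the axis). The block stands at different places round the base, 75 to 125 degrees clockwise (seen from above) of the knob's start.
- small_winder: The smaller winder, of the same form at 0.62 of the size (base 149 mm across, its ball's top 91 mm up), without an index block; origin on its axis at bench level. Not to be touched.

How it is judged:
By the outcome, as a careful person would: the job done as asked, in the order asked, and still so for the second after the job is handed in, with the robot touching nothing.
It also fails if it takes over 48 s, if anything falls off the work surface, if the arm or the gripper's body presses on something with over 40 N, if the wrist force passes 120 N, or if a joint passes its speed limit or range.

### The arm

A 6-joint arm with a two-finger parallel gripper is mounted at the origin on the work surface. World frame = base frame: x ahead of the robot, y to its left, z up, the work surface at z = 0. Lengths are in mm, angles in rad, forces in N, time in s.
With the tool pointing down it reaches from about 300 to 775 mm from the base axis. Payload 14.6 kg.
Tool frame: the origin (TCP) lies on the centre line of the jaws, within the pads' length; the fingertips stand 19 mm ahead of it and the grasp point (between the pads) is the TCP (bot.tip_reach is the distance from the TCP to the fingertips, in mm); y points along the fingers, x is the direction in which the jaws open and shut, and the axes are right-handed (so a half turn about y gives the same grasp; the last joint's range is limited). The gripper opens to 85 mm and grips with 20 to 120 N. Pads are 22 mm wide; open, the fingers measure 114 mm over their backs; the gripper's body (76 mm by 85 mm) begins 54 mm behind the grasp point. The pads swing forward as they close: fully open they stand 13 mm farther back than shut.
Start: joints at [1.171, 0.3, 1.521, -0, 1.321, -0.067], TCP at [179.677, 519.813, 250.281] pointing down, gripper open.
Joint ranges: [-3.03, 3.03], [-0.79, 2.21], [0.23, 2.52], [-1.04, 4.18], [0, 3.07], [-2.55, 2.55]. Speed limits (rad/s): [2.22, 2.22, 2.57, 3.14, 3.14, 3.14].

### API

Orientations are given as a unit quaternion [w, x, y, z].
In Python, from rig import bot gives the robot as it stands. Calls block until the motion is done:
- bot.move_to(position, orientation): joint-space move of the TCP to a pose.
- bot.servo_line(position, attitude=None, speed=150, until_force=None): straight line of the TCP; attitude=None keeps the orientation; speed is the mean speed in mm/s. With until_force (N) it stops when the force on the tool has changed by that much, and returns True; else False.
- bot.move_joints(angles): joint-space move.
- bot.move_gripper(opening, grip_force=None): finger opening in mm; grip_force is the grip in N (None keeps the last); returns when the fingers have stopped.
- bot.dwell(seconds).
- bot.ik(position, orientation): joint angles nearest the present ones, or None.
- bot.read_state(): the state.
- bot.read_camera(name): name is "side" or "top" or "wrist"; returns a dict with "image" (384x512x3 uint8, blue, green, red), "depth" (384x512 float32, mm along the optical axis (not along the pixel's ray), 0 where there is no reading), "fovy" (degrees; the focal length in pixels is half the picture's height over the tangent of half this angle, whatever the lens; pixels are square), "cx", "cy" (the principal point, pixels), "eye" and "attitude" of the camera in the world; the wrist camera has in their place "mount" (4x4, takes a point from camera to tool coordinates, whose origin is the TCP and whose axes are the tool frame's). Camera axes: x right, y down, z forward; pixel columns grow to the right and rows downward; lengths in mm; the calibration is good to about 2 mm. A picture is of the moment at which its call begins: read the wrist's pose just before it.
A pose or a line that the arm cannot do raises bot.MotionError and nothing moves.
- bot.finish_job(): hands the job in, once; it reports no verdict.
The state is a dict: "clock": time; "joint_positions": joint angles; "qvel": joint speeds; "effort": joint torques, N m; "ee_pos": TCP position; "tool_rot": TCP orientation; "ft_force": force on the tool from outside, world axes, zero at the start; "moment": the same for the moment, N m; "grip_width": finger opening in mm.
Only numpy, scipy, OpenCV 4.12 (cv2) and the standard library are available. Lean on these libraries where they do the work, as an engineer would, in place of code of your own. Each camera call takes 0.05 s, during which the arm holds its last target.

## Working session

There is one attempt and no reset: what is moved stays moved. The work goes in short steps, each a Python script; the robot and the scene stay as the last script left them, time stands still between calls to the robot, and variables do not carry over. Pictures are saved under pics/ and viewed, and the job is handed in when it is done.

```bash
mkdir -p pics; ls; cat > h.py <<'E'
import numpy as np, cv2
from scipy.spatial.transform import Rotation as R
from rig import bot
def snap(n):
    st=bot.read_state(); c=bot.read_camera(n)
    c['st']=st
    return c
def cam(c):
    f=c['image'].shape[0]/2/np.tan(np.radians(c['fovy'])/2)
    if 'mount' in c:
        q=c['st']['tool_rot']; T=np.eye(4); T[:3,:3]=R.from_quat(q,scalar_first=True).as_matrix(); T[:3,3]=c['st']['ee_pos']
        M=T@np.array(c['mount']); return f,M[:3,:3],M[:3,3]
    a=np.array(c['attitude'])
    Rm=a if a.shape==(3,3) else R.from_quat(a,scalar_first=True).as_matrix()
    return f,Rm,np.array(c['eye'])
def ray(c,u,v):
    f,Rm,e=cam(c); d=Rm@np.array([(u-c['cx'])/f,(v-c['cy'])/f,1.]); return e,d
def plane(c,u,v,z):
    e,d=ray(c,u,v); return e+d*(z-e[2])/d[2]
def proj(c,p):
    f,Rm,e=cam(c); q=Rm.T@(np.array(p)-e); return c['cx']+f*q[0]/q[2], c['cy']+f*q[1]/q[2]
def cloud(c):
    f,Rm,e=cam(c); h,w=c['depth'].shape; u,v=np.meshgrid(np.arange(w),np.arange(h)); z=c['depth']
    P=np.stack([(u-c['cx'])/f*z,(v-c['cy'])/f*z,z],-1)@Rm.T+e
    P[z==0]=np.nan; return P
E
python3 - <<'E'
from h import *
for n in ['side','top','wrist']:
    c=snap(n); cv2.imwrite(f'pics/{n}0.png',c['image']); print(n,c['fovy'],c['cx'],c['cy'],c.get('eye'),c.get('attitude'),c.get('mount'), (c['depth']>0).mean())
    import pickle; pickle.dump(c,open(f'{n}0.pkl','wb'))
print(c['st'])
E
```

```text
pics
side 52.697485391629776 254.63575956913425 195.87140312080265 [ 252.03905254 -645.93142028  627.92241675] [-0.44324215  0.86809755 -0.20358413  0.09217673] None 0.9958953857421875
top 48.50886177785137 249.2559502758535 190.4308382474996 [ 348.76711774   -7.99230062 1107.42568033] [-0.06110264  0.70483548 -0.70473299  0.05314919] None 0.9958648681640625
wrist 70.62742070880589 256.50434067335016 193.6428374027269 None None [[ 9.99998935e-01  8.34995994e-04 -1.19710432e-03  5.56156138e-01]
 [ 1.39948479e-03 -3.15684021e-01  9.48863341e-01 -1.24450166e+02]
 [ 4.14390384e-04 -9.48864006e-01 -3.15684854e-01  8.18608584e+01]
 [ 0.00000000e+00  0.00000000e+00  0.00000000e+00  1.00000000e+00]] 0.99615478515625
{'clock': 0.1, 'joint_positions': array([ 1.17138252e+00,  3.00442500e-01,  1.52149393e+00, -1.75202946e-05,
        1.32069865e+00, -6.65817594e-02]), 'qvel': array([ 0.00064516, -0.00193282, -0.00255219,  0.0008922 ,  0.00083715,
        0.00168254]), 'effort': array([ 2.51683232e-03, -5.44371593e+01, -3.62371230e+01,  4.12694033e-05,
        2.93249352e-03, -4.28069015e-06]), 'ee_pos': array([179.62356434, 519.65196274, 249.77385967]), 'tool_rot': array([-0.5757174 ,  0.5761144 ,  0.40995852, -0.4105797 ]), 'ft_force': array([0.26949259, 0.56431012, 0.35206978]), 'moment': array([-0.01166058,  0.01667939, -0.02321052]), 'grip_width': 85.38108492001678}
```

View pics/top0.png

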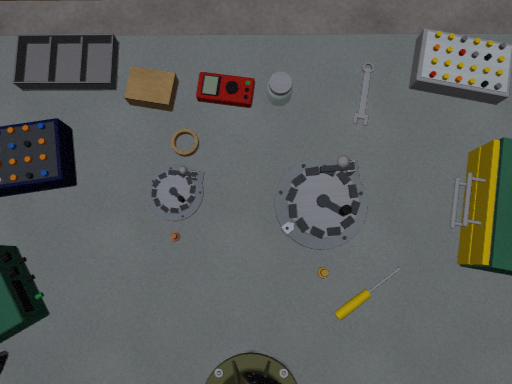

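View pics/side0.png

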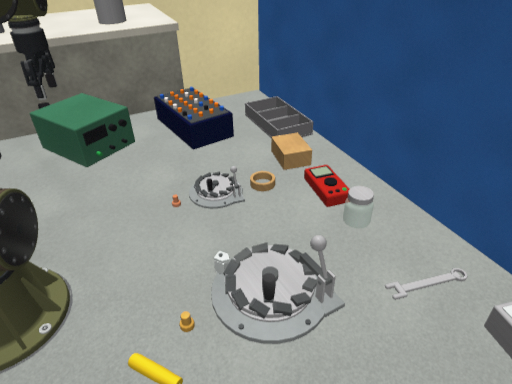

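View pics/wrist0.png

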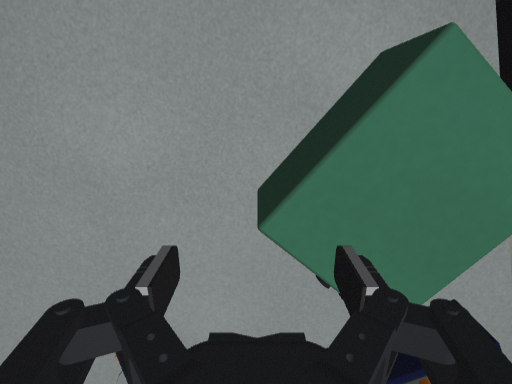

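```bash
python3 - <<'E'
from h import *
import pickle
c=pickle.load(open('top0.pkl','rb')); s=pickle.load(open('side0.pkl','rb'))
cv2.imwrite('pics/topc.png',cv2.resize(c['image'][140:260,250:390],None,fx=5,fy=5,interpolation=cv2.INTER_CUBIC))
cv2.imwrite('pics/sidec.png',cv2.resize(s['image'][220:345,190:350],None,fx=4.8,fy=4.8,interpolation=cv2.INTER_CUBIC))
for n,c in (('top',c),('side',s)):
    P=cloud(c); z=P[...,2]
    m=(z>120)&(P[...,0]>250)&(P[...,0]<650)&(P[...,1]>-400)&(P[...,1]<100)&(z<150)
    nn,l,st,ce=cv2.connectedComponentsWithStats(m.astype(np.uint8))
    for i in range(1,nn):
        if st[i,4]>5: print(n,ce[i],st[i],np.nanmean(P[l==i],0))
    g=plane(c,321,204,46) if n=='top' else plane(c,270,285,46); print(g)
    V=P.reshape(-1,3); k=np.hypot(V[:,0]-g[0],V[:,1]-g[1])<135
    H,e=np.histogram(V[k,2],bins=np.arange(-6,150,4)); print([(int(a),int(b)) for a,b in zip(e,H) if b])
E
```

```text
top [343.11450382 161.3129771 ] [337 155  13  13 131] [ 574.62497662 -214.43965626  141.28518237]
[ 487.38149107 -175.76815603   46.        ]
[(-6, 254), (-2, 1116), (2, 279), (6, 399), (10, 1517), (14, 399), (18, 18), (22, 2), (26, 1), (30, 2), (34, 11), (38, 57), (42, 1219), (46, 1537), (50, 656), (54, 418), (58, 128), (62, 23), (66, 112), (70, 66), (74, 17), (78, 5), (82, 4), (86, 4), (90, 4), (94, 4), (98, 13), (102, 52), (106, 17), (126, 3), (130, 7), (134, 21), (138, 38), (142, 44)]
side [317.93301435 242.44019139] [310 235  17  17 209] [ 573.78188157 -222.90196639  139.56256882]
[ 487.14948815 -200.55909982   46.        ]
[(-6, 10), (-2, 2564), (2, 641), (6, 157), (10, 2526), (14, 524), (18, 139), (22, 167), (26, 40), (30, 41), (34, 68), (38, 149), (42, 607), (46, 2863), (50, 800), (54, 710), (58, 181), (62, 66), (66, 189), (70, 150), (74, 56), (78, 28), (82, 30), (86, 29), (90, 29), (94, 26), (98, 31), (102, 74), (106, 60), (110, 8), (114, 12), (118, 4), (122, 3), (126, 12), (130, 26), (134, 35), (138, 48), (142, 50)]
```

```bash
echo
```

```text
(no output)
```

View pics/topc.png

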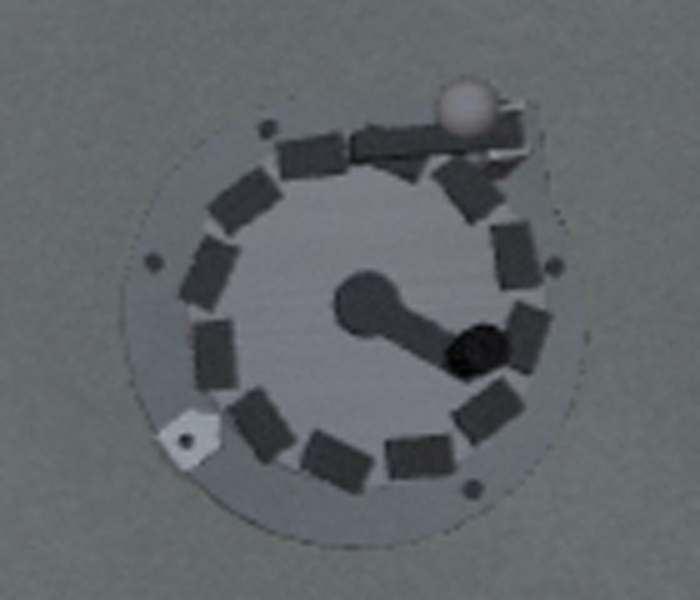

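View pics/sidec.png

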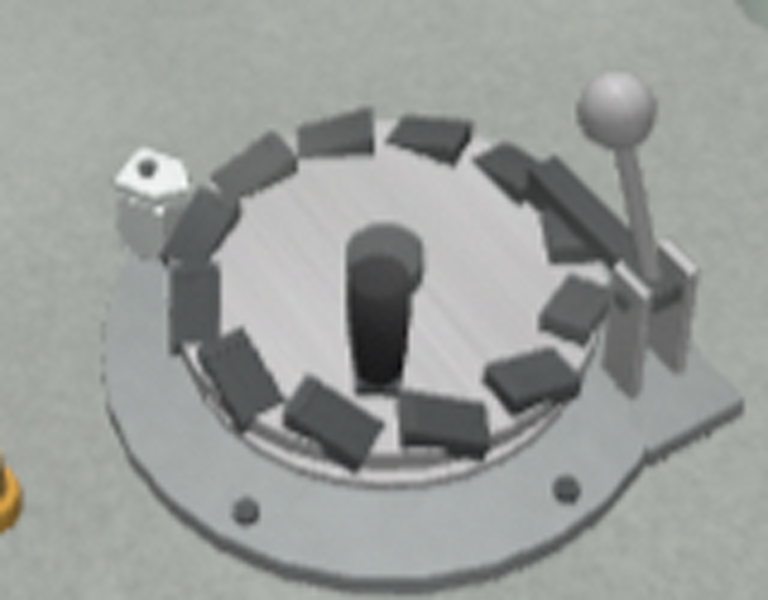

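```bash
cat > meas.py <<'E'
from h import *
import pickle
from scipy.optimize import least_squares
def circ(X,r=None):
    f=lambda p: np.hypot(X[:,0]-p[0],X[:,1]-p[1])-(p[2] if r is None else r)
    p0=list(X.mean(0))+([100] if r is None else [])
    return least_squares(f,p0,loss='soft_l1',f_scale=1.5)
top=pickle.load(open('top0.pkl','rb')); side=pickle.load(open('side0.pkl','rb'))
g0=np.array([487,-180])
for n,c in (('top',top),('side',side)):
    P=cloud(c); d=np.hypot(P[...,0]-g0[0],P[...,1]-g0[1])
    med=lambda lo,hi: np.nanmedian(P[...,2][(P[...,2]>lo)&(P[...,2]<hi)&(d<150)])
    zb=med(8,16); zw=med(43,50); zbench=np.nanmedian(P[...,2][(P[...,2]<6)&(d<200)])
    print(n,'levels',zbench,zb,zw,med(53,58))
    m=((P[...,2]>6)&(d<140)).astype(np.uint8)
    if n=='top':
        cs,_=cv2.findContours(m,cv2.RETR_EXTERNAL,cv2.CHAIN_APPROX_NONE); k=max(cs,key=cv2.contourArea)[:,0]
        X=np.array([plane(c,u,v,12)[:2] for u,v in k])
        r=circ(X); a=abs(r.fun); print('base',r.x); keep=np.abs(np.hypot(*(X-r.x[:2]).T)-r.x[2])<4; r=circ(X[keep]); print('base',r.x,keep.sum())
    # teeth centroids
    # ball: pixels in mask z>118 -> sphere fit r 15
    m=(P[...,2]>122)&(d<170); Q=P[m]
    s=least_squares(lambda p: np.linalg.norm(Q-p,axis=1)-15,Q.mean(0)-[0,0,8],loss='soft_l1'); print('ball',s.x,len(Q))
    v,u=np.nonzero(m); print('px',u.mean(),v.mean(), 'onplane132',plane(c,(u.min()+u.max())/2,(v.min()+v.max())/2,132))
    # knob
    m=(P[...,2]>100)&(P[...,2]<110)&(d<100); Q=P[m]; v,u=np.nonzero(m); print('knobtop',Q.mean(0),np.median(Q[:,2]),len(Q),u.mean(),v.mean(),plane(c,u.mean(),v.mean(),105))
    # index block
    m=((P[...,2]>51)&(P[...,2]<60)&(d<140)&(c['image'].min(-1)>140)); Q=P[m]; print('index',Q.mean(0),len(Q))
    hsv=c['image'].min(-1); print(hsv[m].mean() if m.any() else 0)
E
python3 meas.py
```

```text
top levels 0.06402674724358803 12.04744098342303 46.3606804975783 55.13675757253736
base [ 495.77961329 -180.0757754   118.64949193]
base [ 495.23080893 -179.66714533  118.24363144] 238
ball [ 576.88135379 -216.7363022   131.8647796 ] 131
px 343.1145038167939 161.31297709923663 onplane132 [ 577.55019832 -216.19726989  132.        ]
knobtop [ 467.4318301  -226.69733614  104.4472748 ] 104.3753531958622 79 346.65822784810126 209.16455696202533 [ 467.3631826  -226.57950395  105.        ]
index [429.44805813 -91.48938903  54.1952264 ] 66
145.4848484848485
side levels 0.9950138234395922 12.888893553806952 47.05449046545016 55.27024798879154
ball [ 578.22322013 -216.9355557   132.81016443] 207
px 317.90821256038646 242.36231884057972 onplane132 [ 578.78974682 -216.55814276  132.        ]
knobtop [ 467.75712055 -230.43145392  105.09582069] 105.50734643352445 122 268.22131147540983 278.12295081967216 [ 467.78173682 -230.39433908  105.        ]
index [ 444.8357059  -122.87623671   54.86036545] 153
195.18954248366012
```

```bash
python3 - <<'E'
from meas import *
print('-----')
c=top; im=c['image']; g=im.mean(-1); P=cloud(c)
a0=np.array([495.2,-179.7])
# hub
for lo in (47,50): 
    m=(P[...,2]>lo)&(np.hypot(P[...,0]-a0[0],P[...,1]-a0[1])<25); Q=P[m]; print('hub z',np.median(Q[:,2]),len(Q),Q[:,:2].mean(0))
d=np.hypot(P[...,0]-a0[0],P[...,1]-a0[1])
# wheel disk boundary incl teeth: dark teeth
m=((P[...,2]>51)&(P[...,2]<60)&(d>60)&(d<100)&(g<95)).astype(np.uint8)
n,l,st,ce=cv2.connectedComponentsWithStats(m,connectivity=4)
T=[]
for i in range(1,n):
    if st[i,4]>40: p=plane(c,*ce[i],55.5)[:2]; T.append(p); print('tooth',p,st[i,4],np.hypot(*(p-a0)))
T=np.array(T); r=circ(T); print(r.x, r.fun.round(1))
# index
up=cv2.resize(im[215:240,275:300],None,fx=24,fy=24,interpolation=cv2.INTER_CUBIC); cv2.imwrite('pics/idx.png',up)
b=((im.min(-1)>118)&(P[...,2]>48)&(P[...,2]<60)&(d>80)&(d<140)).astype(np.uint8)
v,u=np.nonzero(b); print(u.min(),u.max(),v.min(),v.max(),len(u)); 
pts=np.array([plane(c,a,bb,54)[:2] for a,bb in zip(u,v)]); rel=pts-a0; k=rel.mean(0); print('idx mean',pts.mean(0),np.hypot(*k),np.degrees(np.arctan2(k[1],k[0])))
for uv in ((343.1,161.3),(346.7,209.2)): pass
E
```

```text
top levels 0.06402674724358803 12.04744098342303 46.3606804975783 55.13675757253736
base [ 495.77961329 -180.0757754   118.64949193]
base [ 495.23080893 -179.66714533  118.24363144] 238
ball [ 576.88135379 -216.7363022   131.8647796 ] 131
px 343.1145038167939 161.31297709923663 onplane132 [ 577.55019832 -216.19726989  132.        ]
knobtop [ 467.4318301  -226.69733614  104.4472748 ] 104.3753531958622 79 346.65822784810126 209.16455696202533 [ 467.3631826  -226.57950395  105.        ]
index [429.44805813 -91.48938903  54.1952264 ] 66
145.4848484848485
side levels 0.9950138234395922 12.888893553806952 47.05449046545016 55.27024798879154
ball [ 578.22322013 -216.9355557   132.81016443] 207
px 317.90821256038646 242.36231884057972 onplane132 [ 578.78974682 -216.55814276  132.        ]
knobtop [ 467.75712055 -230.43145392  105.09582069] 105.50734643352445 122 268.22131147540983 278.12295081967216 [ 467.78173682 -230.39433908  105.        ]
index [ 444.8357059  -122.87623671   54.86036545] 153
195.18954248366012
-----
hub z 56.34656878191754 208 [ 493.98071097 -180.50278568]
hub z 57.5332574420172 157 [ 493.78909885 -181.67154158]
tooth [ 571.64608552 -163.24358268] 62 78.19729957943052
tooth [ 552.96900765 -126.18153068] 52 78.74950668126115
tooth [ 547.39220689 -237.76327419] 45 78.07285232289166
tooth [ 519.09590775 -104.87684117] 52 78.5462889301555
tooth [ 510.9360794  -256.35317612] 45 78.251732272975
tooth [ 479.26229989 -103.25427037] 50 78.08943503315427
tooth [ 442.44002723 -122.18960139] 49 78.0452476169516
tooth [ 437.26066046 -231.26331648] 49 77.56121887043123
tooth [ 419.78376111 -155.35807996] 53 79.24732273050242
tooth [ 418.98113869 -198.05499977] 66 78.3978369306885
[ 495.19343687 -179.48548865   78.28209169] [-0.1  0.3 -0.   0.1  0.2 -0.4 -0.4 -0.6  0.9  0.2]
281 350 182 233 91
idx mean [431.2353137  -93.22022886] 107.56501248181173 126.48844840465048
```

View pics/idx.png

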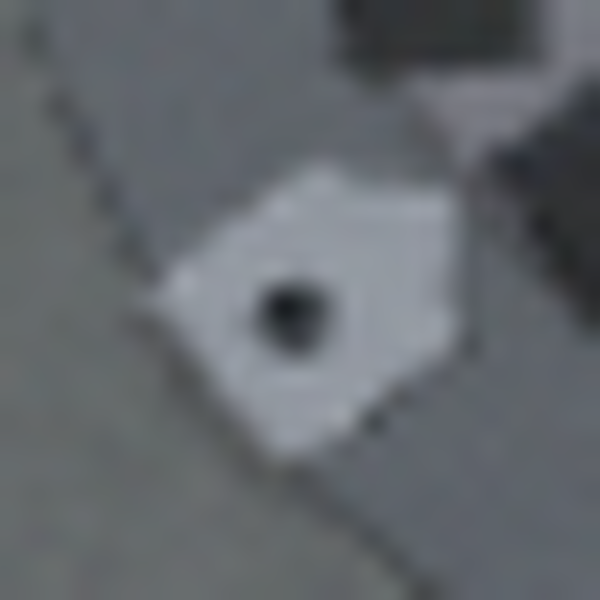

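```bash
python3 - <<'E' | sed -n '/----/,$p'
from meas import *
print('-----')
a0=np.array([495.2,-179.5])
for n,(x,y) in dict(tip=(462,192),hole=(293,315),b1=(155,300),b2=(285,458),s1=(320,165),s2=(465,340)).items():
    p=plane(top,275+(x+.5)/24-.5,215+(y+.5)/24-.5,54)[:2]; k=p-a0; print(n,p,np.hypot(*k),np.degrees(np.arctan2(k[1],k[0])))
b=np.array([577.3,-216.6])-a0; print(np.hypot(*b),'yaw',np.degrees(np.arctan2(b[1],b[0]))-np.degrees(np.arctan2(78,43)))
k=np.array([467.5,-227])-a0; print(np.hypot(*k),np.degrees(np.arctan2(k[1],k[0])))
E
```

```text
-----
tip [ 440.22313149 -106.12733014] 91.6842666616162 126.8435838678591
hole [427.56522069 -88.57347834] 113.32297080602882 126.64334422371762
b1 [429.10325111 -74.41441737] 124.14410936798883 122.16907924257481
b2 [412.91182191 -87.56173917] 123.3855261261457 131.82973123458038
s1 [443.0066883 -91.5552992] 102.26637856275892 120.68823087751882
s2 [ 425.00303138 -106.1954657 ] 101.49467548784347 133.7594375705519
90.09339598438942 yaw -85.45047742734448
54.98672567083804 -120.24893673426027
```

```bash
cat >> h.py <<'E'
A0=np.array([495.2,-179.5]); YAW=np.radians(-85.45); XH=np.array([np.cos(YAW),np.sin(YAW),0])
def att(ang):  # tool x at world angle ang, y down
    x=np.array([np.cos(ang),np.sin(ang),0]); y=np.array([0,0,-1.]); return R.from_matrix(np.stack([x,y,np.cross(x,y)],1)).as_quat(scalar_first=True)
E
python3 - <<'E'
from h import *
print(bot.tip_reach)
q0=bot.read_state()['tool_rot']; print(R.from_quat(q0,scalar_first=True).as_matrix().round(2))
ball=np.array([577.4,-216.7,0])
for a in (YAW+np.pi/2,YAW-np.pi/2):
  for s in (-46,31): print('push',np.degrees(a),s,bot.ik(ball+XH*s+[0,0,143],att(a)))
for th in (-120.2,-150,180,150,127):
  t=np.radians(th); p=[*(A0+55*np.array([np.cos(t),np.sin(t)])),84]
  for o in (90,-90): 
    for z in (84,140):
      p[2]=z; r=bot.ik(p,att(t+np.radians(o))); print(th,o,z,None if r is None else r.round(2))
E
```

```text
19.0
[[ 0.33 -0.   -0.95]
 [ 0.95 -0.    0.33]
 [-0.   -1.    0.  ]]
push 4.549999999999997 -46 [-3.50584380e-01  5.10196507e-01  1.48765433e+00 -4.44089210e-16
  1.14374182e+00 -4.29996861e-01]
push 4.549999999999997 31 [-4.61647824e-01  5.76314178e-01  1.38478040e+00 -4.44089210e-16
  1.18049808e+00 -5.41060305e-01]
push -175.45 -46 None
push -175.45 31 None
-120.2 90 84 [-0.52  0.44  1.76 -0.    0.94  0.  ]
-120.2 90 140 [-0.52  0.35  1.72 -0.    1.06  0.  ]
-120.2 -90 84 None
-120.2 -90 140 None
-150 90 84 [-0.51  0.39  1.83 -0.    0.92  0.54]
-150 90 140 [-0.51  0.3   1.8  -0.    1.04  0.54]
-150 -90 84 None
-150 -90 140 None
180 90 84 [-0.46  0.36  1.88 -0.    0.9   1.11]
180 90 140 [-0.46  0.26  1.85 -0.    1.03  1.11]
180 -90 84 [-0.46  0.36  1.88 -0.    0.9  -2.04]
180 -90 140 [-0.46  0.26  1.85 -0.    1.03 -2.04]
150 90 84 [-0.4   0.35  1.89 -0.    0.9   1.69]
150 90 140 [-0.4   0.26  1.85 -0.    1.03  1.69]
150 -90 84 [-0.4   0.35  1.89 -0.    0.9  -1.45]
150 -90 140 [-0.4   0.26  1.85 -0.    1.03 -1.45]
127 90 84 [-0.36  0.37  1.87 -0.    0.91  2.13]
127 90 140 [-0.36  0.28  1.83 -0.    1.04  2.13]
127 -90 84 [-0.36  0.37  1.87 -0.    0.91 -1.01]
127 -90 140 [-0.36  0.28  1.83 -0.    1.04 -1.01]
```

```bash
python3 - <<'E'
from h import *
ball=np.array([577.4,-216.7,0]); a=att(YAW+np.pi/2)
bot.move_gripper(0,30)
bot.move_to(ball+XH*-50+[0,0,240],a)
bot.servo_line(ball+XH*-50+[0,0,143],speed=120)
s=bot.read_state(); print(s['clock'],s['ee_pos'],s['ft_force'],s['grip_width'])
for n in ('side','wrist'):
    c=snap(n); cv2.imwrite(f'pics/{n}1.png',c['image'])
E
```

```text
4.6667 [ 573.81208156 -166.94688607  143.84926112] [-0.78678998 -0.1149836   0.48117886] 0.22035542541495012
```

View pics/side1.png

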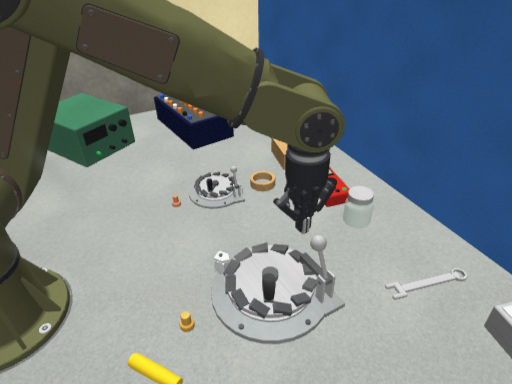

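View pics/wrist1.png

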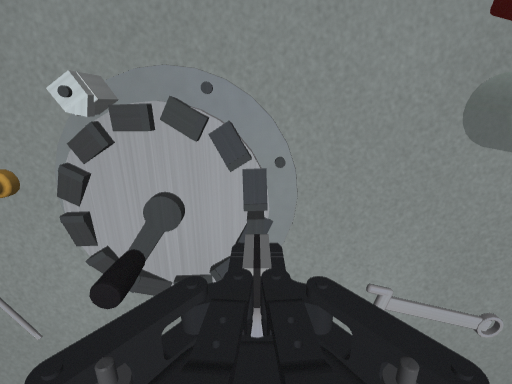

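The side view shows the fingertips at (305,230) on the +y side of the ball at (319,242), clear of the pawl, and aligned with it. Next I push.

```bash
python3 - <<'E'
from h import *
ball=np.array([577.4,-216.7,0])
for s in (-20,0,20,38):
    t=bot.servo_line(ball+XH*s+[0,0,143],speed=70,until_force=25)
    f=bot.read_state(); print(s,t,f['ee_pos'].round(1),f['ft_force'].round(1))
bot.servo_line(ball+XH*10+[0,0,143],speed=100)
bot.servo_line(ball+XH*10+[0,0,240],speed=200)
f=bot.read_state(); print(f['clock'],f['ft_force'].round(1))
for n in ('side','top'):
    c=snap(n); cv2.imwrite(f'pics/{n}2.png',c['image'])
E
```

```text
-20 False [ 575.7 -197.   142.8] [ 0.3 -0.3 -0.4]
0 False [ 577.3 -217.1  142.8] [ 0.   0.5 -0.5]
20 False [ 578.9 -237.   142.8] [-1.1 -0.   0. ]
38 False [ 580.3 -255.   142.8] [ 0.1 -1.  -0. ]
7.6833 [-1.  -0.1  0.2]
```

View pics/side2.png

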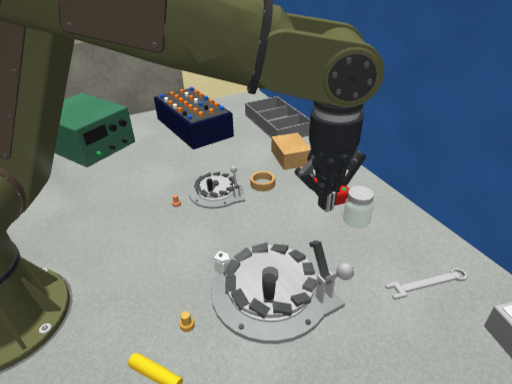

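The ball now rests at (345,271), on the +x side, and the pawl is standing up clear of the teeth. Next is the knob.

```bash
python3 - <<'E'
from h import *
th=np.radians(-120.2); p=np.array([*(A0+55*np.array([np.cos(th),np.sin(th)])),0]); a=att(th+np.pi/2)
print(p)
bot.move_to(p+[0,0,210],a)
bot.move_gripper(60,25)
c=snap('wrist'); cv2.imwrite('pics/wrist3.png',c['image']); print(proj(c,p+[0,0,105]))
bot.servo_line(p+[0,0,83],speed=100,until_force=8)
f=bot.read_state(); print(f['clock'],f['ee_pos'].round(1),f['ft_force'].round(1))
c=snap('wrist'); cv2.imwrite('pics/wrist4.png',c['image'])
E
```

```text
[ 467.53390294 -227.03511411    0.        ]
(np.float64(257.2507963351847), np.float64(198.84967026114728))
10.4083 [ 467.8 -227.2   83.6] [-0.1 -0.9 -0.3]
```

View pics/wrist4.png

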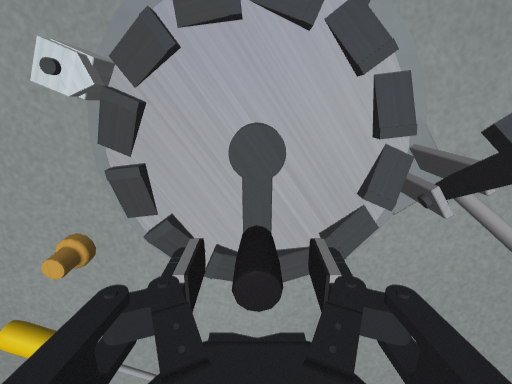

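View pics/wrist3.png

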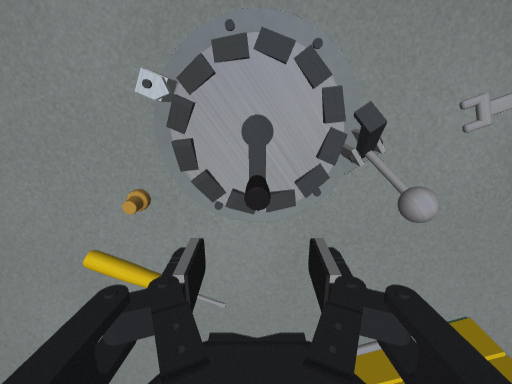

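Wrist view: the knob, about (257,290), is centred between the open pads, and the index block is at (65,65). I'll grip it gently and turn it in small arc steps.

```bash
python3 - <<'E'
from h import *
c=snap('wrist')
print('grip'); bot.move_gripper(20,20); f=bot.read_state(); print(f['grip_width'],f['ft_force'].round(1),f['ee_pos'].round(1))
ths=np.linspace(-120.2,-233.0+0,25)[1:]
for th in ths[:12]:
    t=np.radians(th); p=np.array([*(A0+55*np.array([np.cos(t),np.sin(t)])),83])
    bot.servo_line(p,att(t+np.pi/2),speed=40)
    f=bot.read_state()
    print(round(th,1),f['ft_force'].round(1),round(f['grip_width'],1),round(f['clock'],2))
    if np.linalg.norm(f['ft_force'])>30: print('STOP');break
c=snap('wrist'); cv2.imwrite('pics/wrist5.png',c['image'])
E
```

```text
grip
23.34301117764778 [-0.2 -1.1  2.9] [ 467.7 -227.1   83.2]
-124.9 [-1.2  0.4  4.4] 23.1 11.18
-129.6 [-0.8  0.2  4.9] 24.1 11.45
-134.3 [-0.6  1.1  6.3] 23.5 11.72
-139.0 [-0.4  0.5  5.6] 23.0 11.98
-143.7 [-0.3  1.   5.7] 23.3 12.25
-148.4 [0.7 2.2 5.2] 23.2 12.52
-153.1 [-0.   1.9  5. ] 23.4 12.78
-157.8 [1.3 1.9 5.1] 23.4 13.05
-162.5 [1.5 0.7 5.7] 23.3 13.32
-167.2 [1.1 1.  5.7] 23.1 13.58
-171.9 [2.  0.4 5.7] 23.3 13.85
-176.6 [3.3 1.9 5.7] 23.2 14.12
```

View pics/wrist5.png

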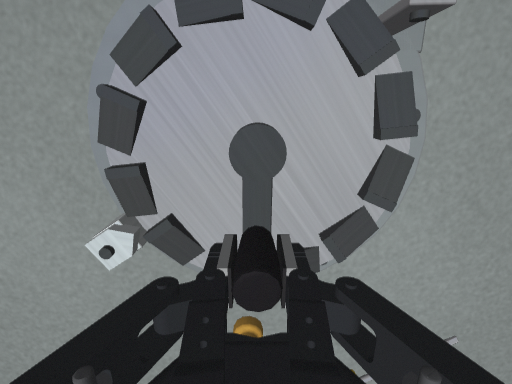

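The wheel is turning with the knob held between the pads at (257,285). The hub is still centred at (257,152), and the index block is at (110,248). I'll carry on to the mark.

```bash
python3 - <<'E'
from h import *
for th in np.linspace(-120.2,-233.1,25)[13:]:
    t=np.radians(th); p=np.array([*(A0+55*np.array([np.cos(t),np.sin(t)])),83])
    bot.servo_line(p,att(t+np.pi/2),speed=40)
    f=bot.read_state()
    if np.linalg.norm(f['ft_force'])>30: print('STOP');break
print(round(th,1),f['ft_force'].round(1),f['grip_width'],f['clock'],f['ee_pos'])
c=snap('wrist'); cv2.imwrite('pics/wrist6.png',c['image'])
import pickle; pickle.dump(c,open('w6.pkl','wb'))
E
```

```text
-233.1 [ 2.5 -1.9  5.7] 23.321548113498984 17.3667 [ 462.32587884 -135.87824701   83.15794083]
```

View pics/wrist6.png

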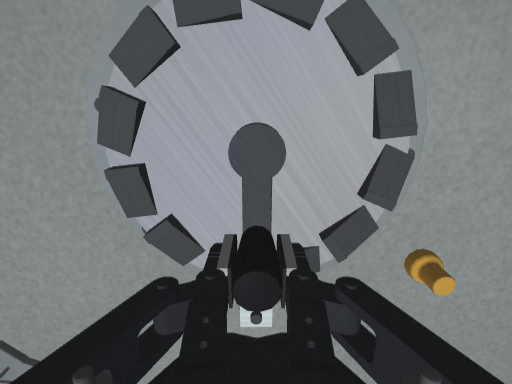

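The block's screw at (256,317), the knob (257,287) and the hub (257,152) lie on one line. I'll release, lift and check.

```bash
python3 - <<'E'
from h import *
import pickle
bot.move_gripper(60); p=bot.read_state()['ee_pos'].copy()
bot.servo_line(p+[0,0,150],speed=120); bot.dwell(.3)
c=snap('wrist'); cv2.imwrite('pics/wrist7.png',c['image']); pickle.dump(c,open('w7.pkl','wb'))
print(c['st']['clock'],c['st']['ft_force'])
cv2.imwrite('pics/wrist7c.png',cv2.resize(c['image'][90:250,170:340],None,fx=3.6,fy=3.6,interpolation=cv2.INTER_CUBIC))
s=snap('side'); cv2.imwrite('pics/side7.png',s['image'])
E
```

```text
19.5583 [0.24168275 0.14670301 0.51292476]
```

View pics/wrist7c.png

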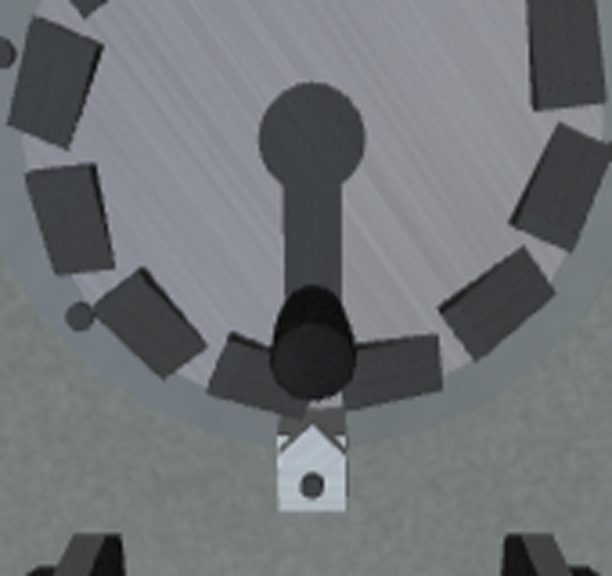

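View pics/side7.png

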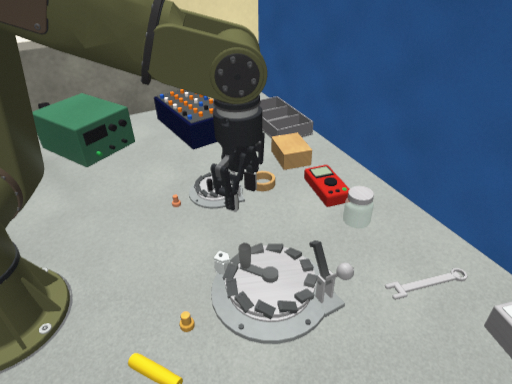

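In the crop, the hub (312,135), knob (313,360), block point (312,425) and screw (312,486) are all in line. In the side view the pawl is still up, with the ball at (345,271). I'll hand in.

```bash
python3 -c "
from rig import bot
print(bot.finish_job())"
```

```text
the job is handed in; nothing more can be done
None
```

The larger winder is ready for loading, and I handed the job in at about 20 s of the 48 s allowed. The hand-in reports no verdict.

- **Pawl:** I pushed the lever ball right over with the closed fingers. After I lifted away, the side view showed the ball resting at its stop on the far side and the pawl standing clear of the teeth. It was still so after the wheel was turned.
- **Wheel:** I gripped the knob lightly (20 N) and turned the wheel about 113° clockwise to the index block. Readings at the tool stayed under 10 N throughout the push and the turn.
- **Alignment:** After release, the wrist view showed the hub, knob, block point and block screw in line within about one enlarged pixel. That is well under 1 mm.
- **Clearance:** At hand-in the open gripper was 150 mm above the knob, touching nothing. The smaller winder was not touched.

No check failed. The only disagreement was 1–2 mm between the top and side cameras on the ball position, which is within the stated calibration.

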